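# Key and mount the tube rotor on its drive

### The arm

A 6-joint arm with a two-finger parallel gripper is mounted at the origin on a cart in front of the work surface, level with it; the furniture and walls round the work are solid. World frame = base frame: x ahead of the robot, y to its left, z up, the work surface at z = 0. Lengths are in mm, angles in rad, forces in N, time in s.
With the tool pointing down it reaches from about 275 to 825 mm from the base axis. Payload 5.2 kg.
Tool frame: the origin (TCP) lies midway between the tips of the shut fingers; the grasp point (between the pads) lies 19 mm behind it; x points along the fingers, y is the direction in which the jaws open and shut, and the axes are right-handed (so a half turn about x gives the same grasp; the last joint's range is limited). The gripper opens to 93 mm and grips with 3 to 60 N. Pads are 15 mm wide; open, the fingers measure 128 mm over their backs; the gripper's body (75 mm by 188 mm) begins 65 mm behind the grasp point.
Start: joints at [-1.545, 0.259, 1.535, -0, 1.348, -0.203], TCP at [124.766, -535.666, 218.653] pointing down, gripper open.
Joint ranges: [-3.14, 3.14], [-0.91, 2.08], [0.19, 2.58], [-1.22, 4.36], [0.22, 2.71], [-3.12, 3.12]. Speed limits (rad/s): [2.57, 2.57, 3.14, 3.14, 3.14, 3.14].

### API

Orientations are given as a rotation vector (axis times angle).
In Python, from rig import r, snapshot gives the robot as it stands.
- The arm moves only by the tool apply_moves, never from a script. Its argument "plan" is a list that holds one entry, the list of rows, each a list of 7 numbers: the shift along the tool's x, y, z in mm, then the turn, a rotation vector about the tool's x, y, z in degrees, then the opening, from -1 (shut) to 1 (fully open), so that 0 is half open. In form: [[[tx, ty, tz, wx, wy, wz, claw], ...]]. A call has 1 to 8 rows; each row is the pose to reach, as a shift and turn from the pose commanded when the call began, along the tool's axes at that moment; what a row does not reach only later rows make up. A row lasts 1/8 s, in which the tool goes at most 62.5 mm and 10.7 degrees, less where a joint would pass 70% of its speed; a pose out of reach is approached as far as the arm can. A call with a gripper value outside its range is refused whole. The fingers move at their own pace and stop on an object; "force" is the grip in N (left out, the last holds). Time passes only in rows, so rows that repeat a pose let the fingers close. It gives the time, the measured TCP pose, the force and the opening at its end, in the units of the state.
- r.observe(): the state, without advancing time (a new reading comes with each control period).
- snapshot(name): name is "side" or "top"; returns a dict with "color" (420x560x3 uint8, red, green, blue), "range_z" (420x560 float32, mm along the optical axis (not along the pixel's ray), 0 where there is no reading), "fx", "fy", "cx", "cy" (pixels), "k1" (the pictures are not rectified: a ray, as slopes to the right and down, at radius r is drawn at 1 + k1 r^2 times it, then the intrinsics apply), "R" (3x3) and "t" (3): a world point X has camera coordinates R X + t. Camera axes: x right, y down, z forward; pixel columns grow to the right and rows downward; lengths in mm; the calibration is good to about 2 mm. A picture is of the moment at which its call begins.
- r.sign_off(): hands the job in, once; it reports no verdict.
The state is a dict: "t": time; "joints": joint angles; "qvel": joint speeds; "joint_torque": joint torques, N m; "eef_pos": TCP position; "eef_rot": TCP orientation; "wrist_force": force on the tool from outside, world axes, zero at the start; "moment": the same for the moment, N m; "finger_gap": finger opening in mm.
Only numpy, scipy, OpenCV 4.12 (cv2) and the standard library are available. Lean on these libraries where they do the work, as an engineer would, in place of code of your own. Each camera call takes 0.05 s, during which the arm holds its last target.

### The job

Mount the tube rotor on the spinner drive: first lay the loose steel key crosswise in the slot of the drive's upright spindle so that it lies flat on the slot's floor, centred. Then slide the rotor's hub down over the spindle with its keyways on the key and push it past the spring catch until it sits fully home and level on the spindle's shoulder. Leave the beaker, the timer and the petri dish where they are.

Things in the scene. Friction and masses are not known exactly. Their poses are not given: they have to be found in the camera images.
- shoulder (a point): Fixed drive unit, a white box 120 x 120 x 48 mm, control panel on its -x side. The point is on the vertical spindle axis, on the top face of the round aluminium shoulder (48 mm across, 62 mm over the bench) that carries the rotor. Two spring balls in the spindle's sides, 8 mm above it, are the catch: a rotor only let down stops 5 to 10 mm short; 8 to 15 N of downward push takes it past
- spindle_end (a point): Centre of the upper end of the steel spindle, 45 mm above the shoulder; z up, axes are the drive box's and do not turn with the spindle. Spindle 30 mm in diameter, end chamfered 3 mm. From this end a slot 12 mm wide (edges chamfered 2 mm) is cut right across, 30 mm deep, open at both sides
- slot_seat (a point): Point on the spindle axis on the slot's flat floor, 15 mm above the shoulder; axes are the drive box's. The slot runs along the point's x axis only to within 0.7 rad: the spindle stands turned by an unmeasured angle up to that, either way, so the slot must be felt for or seen. The spindle turns stiffly (0.35 N m), so a light touch does not turn it
- key_mid (a point): Loose plain steel key, a bar 60 x 10 x 16 mm (x long, y wide, z high), 75 g, lying on a 60 x 10 face; origin at its centre. Can be held by its ends (60 mm) or its sides (10 mm). Seated in the slot its centre is 8 mm above slot_seat (23 above the shoulder) and 15 mm of it stands out at either side of the spindle; lying on the spindle's end its centre is 8 mm above that
- rotor_mid (a point): Loose tube rotor, 0.4 kg, upright on the bench, 92 mm high; origin on its axis 46 mm above its underside. Hub 84 mm across with a carrier disc 161 mm across (28 to 46 mm up). In its underside a bore 32 mm across, 48 mm deep, with two opposite keyways 12 mm wide along x, 70 mm end to end, as deep. Home: 46 mm above the shoulder; on a seated key not yet in the keyways: about 77 mm above it
- rotor_grip (a point): Centre of the rotor's rectangular aluminium grip block, on its axis: 60 mm (x) x 44 mm (y) x 40 mm high, standing on the hub, 52 to 92 mm above the rotor's underside, 6 mm over the carrier disc. The block and the line engraved on its top point along the keyways (x); either way round fits
- beaker: glass beaker, 54 mm across and 68 mm high, standing behind the drive; origin at the centre of its foot; leave it alone
- bench_timer: bench timer, 62 x 68 x 18 mm, lying at the right in front of the ice box; origin under its centre; leave it alone
- petri_dish: closed petri dish, 90 mm across and 14 mm high, lying at the left; origin under its centre; leave it alone
Things that resemble listed ones, but are neither listed nor needed, are in the scene too. There is more than one size of the part that bears key_mid; the job needs the smaller.

How it is judged (in metres and radians):
On the way, in this order (a step that is already met when the one before it is completed fails the run):
1. the key lies flat on the floor of the spindle's slot, its centre within 5 mm of the spindle axis and its long axis level (horizontal distance between key_mid and shoulder below 0.005 m and z of key_mid in the frame of shoulder between 0.0205 and 0.0255 m and angle between key_mid's own z axis and vertical below 0.08 rad), for 0.2 s.
2. with the key in its keyways, the rotor is pushed past the catch, level, down to the shoulder (within 2.5 mm) (horizontal distance between rotor_mid and shoulder below 0.004 m and z of rotor_mid in the frame of shoulder below 0.0485 m and angle between rotor_mid's own z axis and vertical below 0.04 rad), for 0.2 s.
At the end, for the whole second after the job is handed in: Key on the slot's floor (centre 23 mm above the shoulder +-2.5 mm, within 5.5 mm of the spindle axis); rotor on the spindle, keyways along the key (0.12 rad), underside within 2.5 mm of the shoulder, within 4 mm of the axis, tilt under 0.04 rad; other things unmoved (all of step 2 and horizontal distance between key_mid and shoulder below 0.0055 m and z of key_mid in the frame of shoulder between 0.0205 and 0.0255 m and angle between the x axis of key_mid and the x axis of rotor_mid, either way round below 0.12 rad); the robot touches nothing.
It fails at once if the beaker is shifted by more than 20 mm or tipped (distance of beaker from where it was at the start of the episode above 0.02 m or angle between beaker's own z axis and vertical above 0.3 rad).
It fails at once if the timer is shifted by more than 20 mm (distance of bench_timer from where it was at the start of the episode above 0.02 m).
It fails at once if the petri dish is shifted by more than 20 mm (distance of petri_dish from where it was at the start of the episode above 0.02 m).
It also fails if it takes over 72 s, if anything falls off the work surface, if the arm or the gripper's body presses on something with over 40 N, if the wrist force passes 120 N, or if a joint passes its speed limit or range.

## Working session

There is one attempt and no reset: what is moved stays moved. The work goes in short steps, Python scripts to look and compute and a tool call to move; the robot and the scene stay as the last step left them, time stands still between calls to the robot, and variables do not carry over. Pictures are saved under pics/ and viewed, and the job is handed in when it is done.

Besides the shell and the picture viewer there is one more tool, called as name(argument=value, ...) on one line, values as JSON. apply_moves: Moves the arm, as the interface text tells. Its arguments: {"type":"object","properties":{"plan":{"type":"array"},"force":{"type":"number"}},"required":["plan"]}

```bash
ls; mkdir -p pics; cat > h.py <<'E'
import numpy as np, cv2, pickle
from rig import r, snapshot
from scipy.spatial.transform import Rotation as Ro
def save(n,img,s=1):
    im=cv2.cvtColor(img,cv2.COLOR_RGB2BGR)
    if s!=1: im=cv2.resize(im,None,fx=s,fy=s,interpolation=cv2.INTER_CUBIC)
    cv2.imwrite('pics/'+n+'.png',im)
def rays(s,uv):
    K=np.array([[s['fx'],0,s['cx']],[0,s['fy'],s['cy']],[0,0,1.]])
    p=cv2.undistortPoints(np.array(uv,float).reshape(-1,1,2),K,np.array([s['k1'],0,0,0,0.])).reshape(-1,2)
    # k1 convention same as cv2 radial
    d=np.c_[p,np.ones(len(p))]
    R=np.array(s['R']);t=np.array(s['t'])
    return -R.T@t, d@R, d
def onplane(s,uv,z):
    o,d,_=rays(s,uv)
    return o+d*((z-o[2])/d[:,2])[:,None]
def cloud(s):
    h,w=s['range_z'].shape
    u,v=np.meshgrid(np.arange(w),np.arange(h))
    o,d,_=rays(s,np.c_[u.ravel(),v.ravel()])
    P=o+d*s['range_z'].reshape(-1,1)
    return P.reshape(h,w,3)
def proj(s,P):
    K=np.array([[s['fx'],0,s['cx']],[0,s['fy'],s['cy']],[0,0,1.]])
    return cv2.projectPoints(np.array(P,float).reshape(-1,1,3),cv2.Rodrigues(np.array(s['R'],float))[0],np.array(s['t'],float),K,np.array([s['k1'],0,0,0,0.]))[0].reshape(-1,2)
E
python3 - <<'E'
from h import *
for n in('top','side'):
    s=snapshot(n); pickle.dump(s,open(n+'0.pkl','wb')); save(n+'0',s['color'],1.4)
    print(n,s['fx'],s['cx'],s['cy'],s['k1'],-np.array(s['R']).T@s['t'],np.array(s['R']).round(3).tolist())
o=r.observe(); print(o)
E
```

```text
pics
top 450.8942371699711 280.63617828967347 203.17798656746317 -0.11411759613903719 [ 411.02024186   24.74087234 1286.07328733] [[-0.008, -1.0, -0.006], [-0.995, 0.009, -0.096], [0.096, 0.006, -0.995]]
side 477.3187842585612 284.9770077112581 203.05792136930972 0.0028115685607674936 [  46.38264056 1206.41695061  698.29031841] [[-0.925, -0.38, 0.017], [-0.177, 0.389, -0.904], [0.337, -0.839, -0.427]]
{'t': 0.1, 'joints': array([-1.54480625e+00,  2.59286494e-01,  1.53596070e+00, -1.60274090e-05,
        1.34800184e+00, -2.02794700e-01]), 'qvel': array([ 0.00027783, -0.00151703, -0.00103706,  0.00130656,  0.00058443,
        0.0008988 ]), 'joint_torque': array([ 1.90634099e-03, -4.38211906e+01, -2.84645998e+01,  7.21971178e-02,
        3.61953804e-02, -5.76147727e-05]), 'eef_pos': array([ 124.74380134, -535.16482951,  217.89722491]), 'eef_rot': array([ 2.10111616,  0.24313957, -2.10083982]), 'wrist_force': array([ 0.60424446,  0.45702289, -0.60072274]), 'moment': array([0.05092375, 0.00259752, 0.03779993]), 'finger_gap': 92.76603598996566}
```

View pics/top0.png

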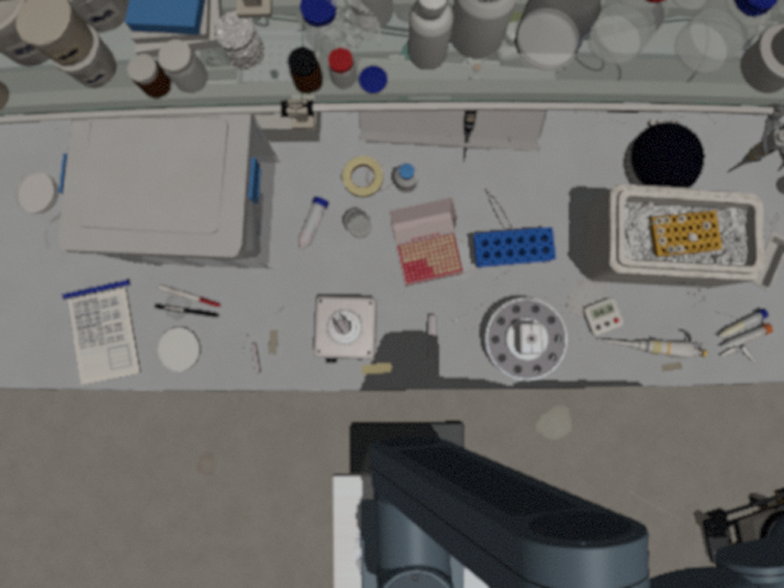

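View pics/side0.png

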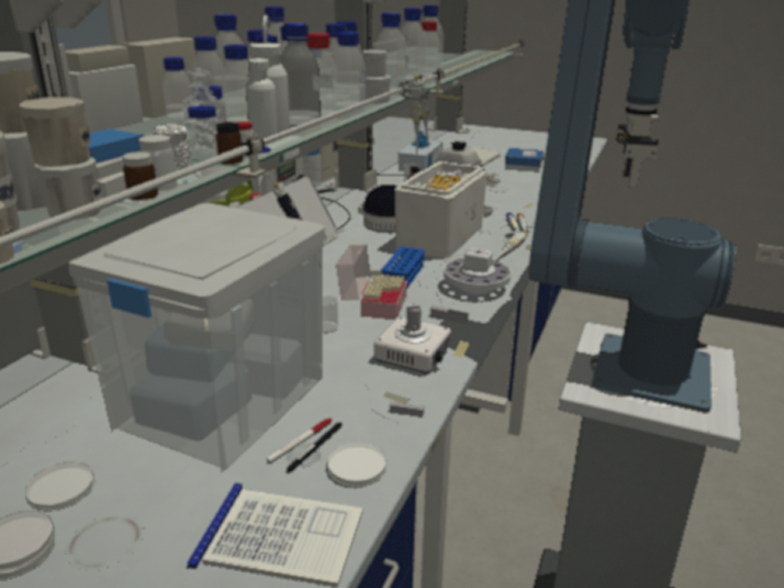

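```bash
python3 - <<'E'
from h import *
s=pickle.load(open('top0.pkl','rb'))
a=s['color'][200:290,160:350]; save('t1',a,4)
b=pickle.load(open('side0.pkl','rb'))
save('s1',b['color'][190:310,220:400],4)
C=cloud(s)
for (u,v) in [(432,325),(255,357),(273,341),(376,368),(345,325),(320,300),(525,335),(498,310),(600,317),(178,348),(357,222)]:
    print((u,v),C[int(v/1.4),int(u/1.4)].round(0))
E
```

```text
(432, 325) [451. -44.  23.]
(255, 357) [389. 313.  11.]
(273, 341) [422. 278.  -0.]
(376, 368) [367.  69.  -5.]
(345, 325) [450. 123. 103.]
(320, 300) [502. 178.  42.]
(525, 335) [ 428. -218.   91.]
(498, 310) [ 480. -175.   31.]
(600, 317) [ 464. -386.   21.]
(178, 348) [409. 472.  13.]
(357, 222) [668. 105.  -4.]
```

View pics/t1.png

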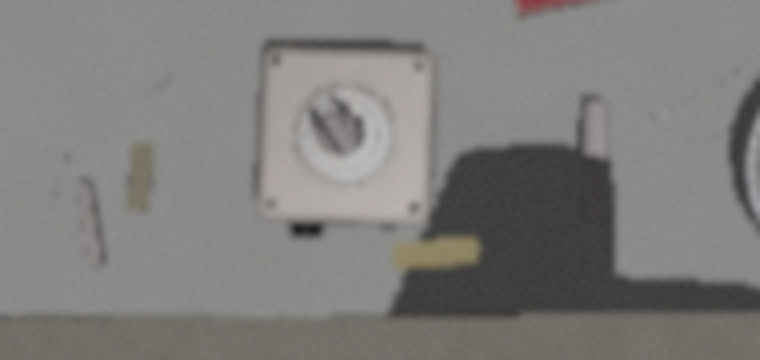

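View pics/s1.png

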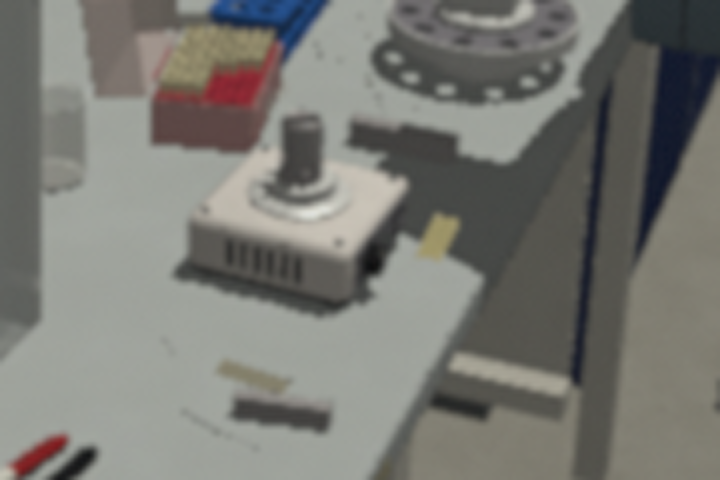

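```bash
python3 - <<'E'
from h import *
s=pickle.load(open('top0.pkl','rb')); b=pickle.load(open('side0.pkl','rb'))
C=cloud(s);D=cloud(b)
save('t2',s['color'][218:250,228:265],18)
save('t3',s['color'][238:272,170:204],16)
save('s2',b['color'][210:245,280:315],16)
save('s3',b['color'][275:305,270:310],16)
save('t4',s['color'][205:280,335:410],8)
np.set_printoptions(linewidth=220,suppress=True)
print(C[222:246,232:262,2].round(0).astype(int))
print(C[240:270,175:195,2].round(0).astype(int))
E
```

```text
[[  45   47   49   49   51   45   45   43   49   48   53   54   54   52   49   51   51   49   55   50   46   47   46   52   48   45   50   47   49   52]
 [  44   50   43   53   48   51   50   55   46   54   60   55   52   55   52   54   54   50   54   49   48   48   47   46   48   54   49   51   50   48]
 [  50   46   46   48   48   50   49   49   55   53   53   48   50   51   52   54   54   51   49   54   53   50   54   45   48   49   48   52   48   48]
 [  47   51   48   48   51   51   50   51   54   55   54   66   63   63   64   61   57   50   54   56   51   54   50   50   46   48   48   49   48   47]
 [  44   46   47   51   51   48   56   49   53   62   63   58   59   65   62   64   58   56   62   55   51   48   56   51   48   49   45   49   47   50]
 [  48   48   44   51   50   56   56   54   62   62   63   64   64   60   67   63   59   65   63   62   51   55   51   55   51   48   50   46   45   51]
 [  49   49   54   50   51   51   55   64   64   57   62   78  102  106  110   61   65   60   62   60   64   54   50   52   50   49   49   47   49   48]
 [  48   45   53   52   47   
[... 4963 characters left out ...]
    2   -1    0   12   15   15   11    0    0    0    4    1    3    0    0   -2]
 [  -3    3   -4    1    2   -1    0   21   15   15   12   -1    2   -6    0   -3    1    3   -4    0]
 [   3    0   -2   -4   -4    2   -3   13   14   19   14    6   -7    1    1   -2   -1   -1    0    1]
 [  -1    1   -2    2   -3   -3    1   16    2   -3   -4    0    5    1   -4    0   -2    2    0   -2]
 [   0   -2   -1   -1    2    1   -4    2    4   -1    1    1   -3   -5    1    2    0   -3    3    3]
 [  -1   -1   -1    3   -4   -4   -4   -1    1    0    1    2   -1   -4    0    0   -2   -2    2    1]
 [   0   -7   -2    2   -3    0    1    6   -1   -2   -4    0    1    3    0   -1   -3   -2   -1    1]]
```

View pics/t2.png

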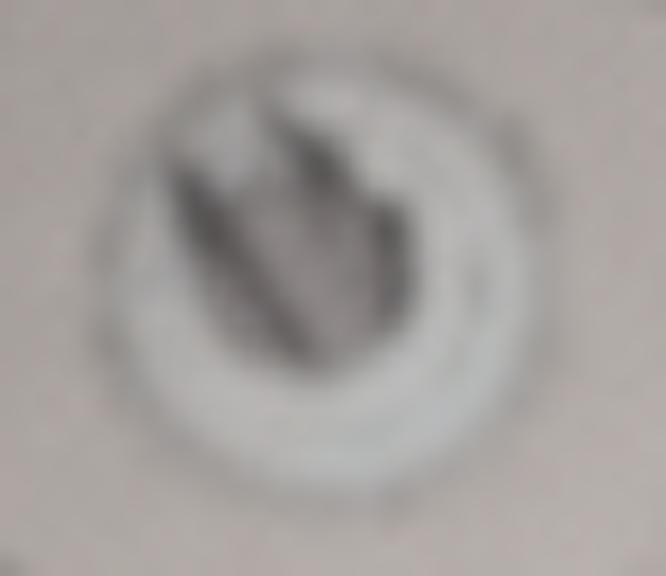

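View pics/t3.png

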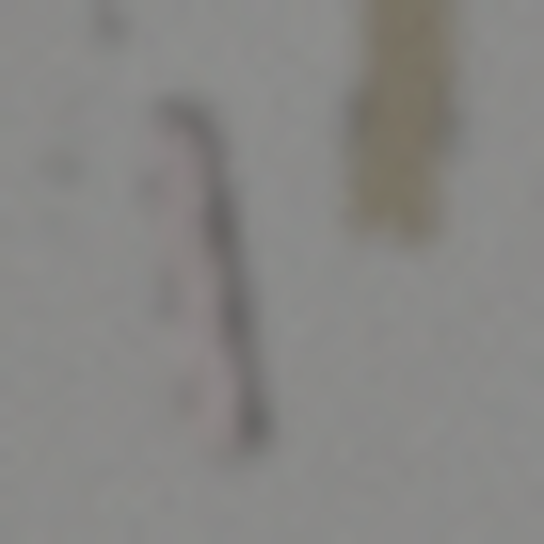

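View pics/s2.png

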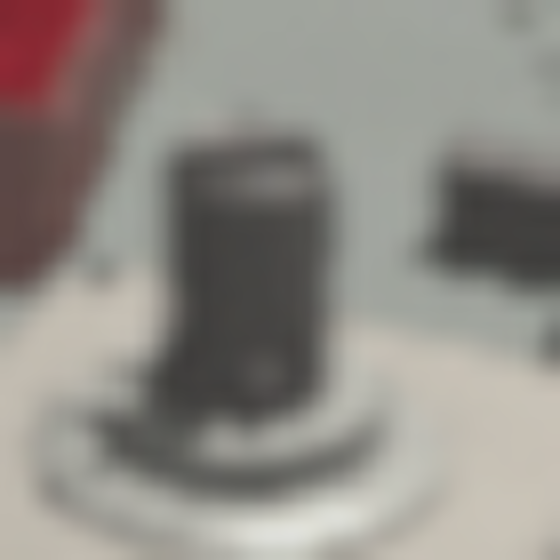

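View pics/t4.png

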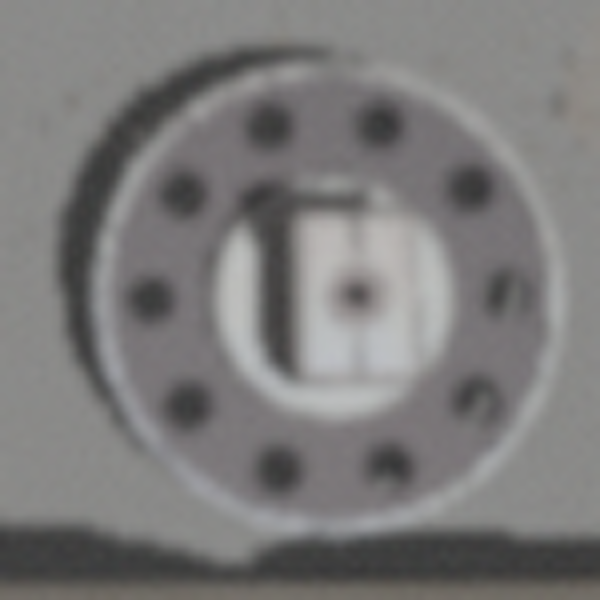

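View pics/s3.png

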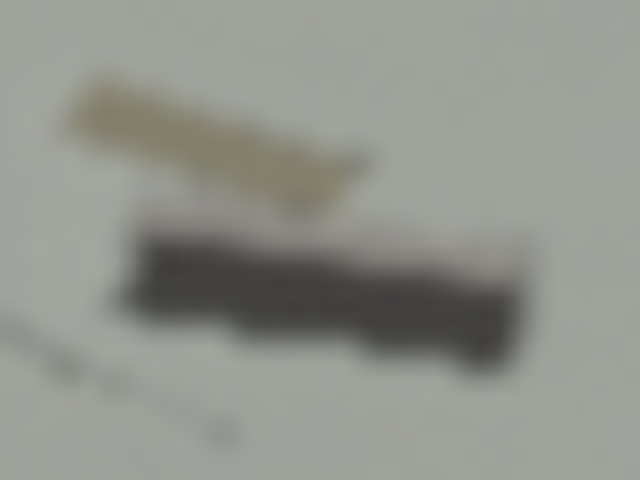

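```bash
cat > meas.py <<'E'
from h import *
def avg(n,k=6):
    S=[snapshot(n) for _ in range(k)]
    s=dict(S[0]); z=np.stack([a['range_z'] for a in S]).astype(float); z[z<=0]=np.nan
    s['range_z']=np.nan_to_num(np.nanmedian(z,0)); s['color']=np.mean([a['color'] for a in S],0).astype(np.uint8)
    return s
E
python3 - <<'E'
from meas import *
s=avg('top',8); pickle.dump(s,open('top1.pkl','wb'))
C=cloud(s); z=C[...,2]; h,w=z.shape; V,U=np.mgrid[:h,:w]
def sub(u0,u1,v0,v1,lo,hi):
    m=(U>=u0)&(U<u1)&(V>=v0)&(V<v1)&(z>lo)&(z<hi); return np.c_[U[m],V[m]].astype(float)
print('bench',np.median(z[255:262,210:225]),'box',np.median(z[226:246,227:233]))
k=sub(174,194,240,272,7,30); P=onplane(s,k,16)[:,:2].astype(np.float32)
rc=cv2.minAreaRect(P); print('key',rc,P.mean(0),cv2.fitLine(P,cv2.DIST_L2,0,.01,.01).ravel(), 'topz',np.median(z[245:265,181]), len(k))
k=sub(230,262,220,246,56,130); P=onplane(s,k,62)[:,:2].astype(np.float32); print('shoulder',P.mean(0),cv2.minEnclosingCircle(P),len(P), 2*np.sqrt(len(P)*(1224/450.9)**2/np.pi))
k=sub(234,255,224,242,97,130); P=onplane(s,k,107)[:,:2].astype(np.float32); print('spindletop',cv2.minEnclosingCircle(P), 'z',np.median([z[int(b),int(a)] for a,b in k]))
k=sub(238,252,226,242,70,88); P=onplane(s,k,77)[:,:2].astype(np.float32); print('slot',len(P),P.mean(0),cv2.fitLine(P,cv2.DIST_L2,0,.01,.01).ravel(),cv2.minAreaRect(P))
# box edges
k=sub(220,275,205,260,30,130); P=onplane(s,k,48)[:,:2].astype(np.float32); print('box',cv2.minAreaRect(P))
# rotor
k=sub(335,410,205,280,37,60); P=onplane(s,k,46)[:,:2].astype(np.float32); print('disc',cv2.minEnclosingCircle(P))
k=sub(355,400,220,265,75,110); P=onplane(s,k,92)[:,:2].astype(np.float32); print('block',cv2.minAreaRect(P),P.mean(0),len(P))
o=r.observe(); print(o['t'],Ro.from_rotvec(o['eef_rot']).as_matrix().round(3).tolist())
E
```

```text
bench -0.14364591698313234 box 47.469601231370234
key ((388.0426025390625, 311.2777099609375), (59.789493560791016, 11.717314720153809), 8.63940143585205) [388.6792  311.29346] [9.8703820e-01 1.6048560e-01 3.8867914e+02 3.1129346e+02] topz 15.396351433813493 89
shoulder [447.04764 128.26628] ((447.08642578125, 128.05242919921875), 23.820968627929688) 247 48.13984841891015
spindletop ((447.3777160644531, 128.5443572998047), 14.922837257385254) z 105.95081932964285
slot 52 [446.86087 127.56353] [  0.7417749   0.6706489 446.8608    127.56351  ] ((447.7951354980469, 126.48435974121094), (24.192657470703125, 26.844005584716797), 89.8301010131836)
box ((441.980224609375, 127.64970397949219), (120.93109893798828, 128.99269104003906), 89.51158142089844)
disc ((421.8648681640625, -228.659912109375), 81.12094116210938)
block ((421.45538330078125, -226.03060913085938), (43.09287643432617, 55.62641143798828), 89.20885467529297) [ 421.48495 -226.95302] 351
0.5 [[-0.0, 0.227, -0.974], [0.0, -0.974, -0.227], [-1.0, -0.0, -0.0]]
```

```bash
python3 - <<'E'
from meas import *
from scipy.optimize import differential_evolution as DE
s=pickle.load(open('top1.pkl','rb')); C=cloud(s); z=C[...,2]
V,U=np.mgrid[215:255,225:270]; k=np.c_[U.ravel(),V.ravel()].astype(float)
zz=z[215:255,225:270].ravel(); P=onplane(s,k,107)[:,:2]
c=np.array([447.1,128.2])
for R in(12,13,14):
    m=np.hypot(*(P-c).T)<R; p=P[m]-c; top=np.clip((zz[m]-77)/30,0,1)
    def f(x):
        d=p@[-np.sin(x[0]),np.cos(x[0])]-x[1]
        e=1/(1+np.exp(-(np.abs(d)-x[2])/1.0)); return ((e-top)**2).sum()
    r_=DE(f,[(-.8,.8),(-4,4),(4,10)],seed=0,tol=1e-8); print(R,m.sum(),r_.x,r_.fun)
g=cv2.cvtColor(s['color'],cv2.COLOR_RGB2GRAY)
# second edge check in colour: list top mask coordinates
m=(zz>95)&(np.hypot(*(P-c).T)<17)
q=P[m]-c; 
a=0.53;n=np.array([-np.sin(a),np.cos(a)]); d=q@n
for sd in(1,-1):
    t=q[d*sd>0].astype(np.float32); print(sd,len(t),cv2.fitLine(t,cv2.DIST_L2,0,.01,.01).ravel(),t.mean(0),cv2.minAreaRect(t))
E
```

```text
12 67 [ 0.53877084 -0.25700123  5.75421467] 1.1803977763293512
13 74 [ 0.54521103 -0.1298711   5.71492604] 1.435109112502414
14 93 [ 0.54612014 -0.18903745  5.77649731] 1.702745034751287
1 27 [ 0.880156    0.47468457 -4.785491    8.327348  ] [-4.785491  8.327349] ((-4.71571159362793, 9.509180068969727), (24.73099136352539, 8.958035469055176), 30.869985580444336)
-1 26 [ 0.8654921   0.50092256  4.661043   -8.492427  ] [ 4.661043 -8.492428] ((4.714496612548828, -8.969846725463867), (22.288528442382812, 8.184185981750488), 26.440343856811523)
```

```bash
cat > d.py <<'E'
import sys
from h import *
# args: x y z yaw_deg(jaw axis)   -> tool deltas from measured pose
o=r.observe(); M=Ro.from_rotvec(o['eef_rot']).as_matrix(); p=o['eef_pos']
a=sys.argv[1:]
print('t',round(o['t'],2),'p',p.round(2),'yaw',round(np.degrees(np.arctan2(M[1,1],M[0,1])),2),'xdir',M[:,0].round(3),'gap',round(o['finger_gap'],2),'F',o['wrist_force'].round(1),'mom',o['moment'].round(2),'j',o['joints'].round(2))
for i in range(0,len(a),4):
    x,y,z,w=map(float,a[i:i+4]); w=np.radians(w)
    T=np.c_[[0,0,-1],[np.cos(w),np.sin(w),0],[np.sin(w),-np.cos(w),0]]
    c=[]
    for S in (T,T@np.diag([1,-1,-1])):
        c.append(Ro.from_matrix(M.T@S).as_rotvec(degrees=True).round(2))
    print((M.T@(np.array([x,y,z])-p)).round(2),c)
E
python3 d.py 400 -200 218 8.9 388 312 150 8.9
python3 - <<'E'
from meas import *
s=pickle.load(open('top1.pkl','rb')); C=cloud(s); z=C[...,2]
V,U=np.mgrid[:420,:560]; m=(U>295)&(U<320)&(V>218)&(V<262)&(z>9)&(z<40)
P=onplane(s,np.c_[U[m],V[m]].astype(float),18)[:,:2].astype(np.float32); print('B',cv2.minAreaRect(P),np.median(z[m]))
E
```

```text
t 0.5 p [ 124.76 -535.63  218.59] yaw -76.89 xdir [-0.  0. -1.] gap 92.77 F [-0.   0.2  0.6] mom [ 0.    0.   -0.02] j [-1.54  0.26  1.54 -0.    1.35 -0.2 ]
[   0.63 -264.45 -344.2 ] [array([-8.579e+01, -1.000e-02,  1.000e-02]), array([9.421e+01, 1.000e-02, 1.000e-02])]
[  68.7  -765.82 -448.65] [array([-8.579e+01, -1.000e-02,  1.000e-02]), array([9.421e+01, 1.000e-02, 1.000e-02])]
B ((428.55010986328125, -43.985965728759766), (11.257646560668945, 84.07569885253906), 89.2454605102539) 22.814083768811997
```

Candidates in the top picture are bar A at pixel (184,255), measuring 60 x 10 x 16 mm, and bar B at (309,235), measuring 84 mm long and 23 mm high. The tan and yellow strips are flat, so they can't be it. A fits; the enlarged crop t3 showed a plain grey bar running from (180,244) to (187,266).

apply_moves(plan=[[[0,-264,-344,-40,0,0,1],[0,-264,-344,-60,0,0,1],[0,-264,-344,-85.8,0,0,1],[0,-264,-344,-85.8,0,0,1],[0,-264,-344,-85.8,0,0,1],[0,-264,-344,-85.8,0,0,1],[0,-420,-370,-85.8,0,0,1],[0,-600,-410,-85.8,0,0,1]]])

```text
t: 1.5
eef_pos: [374.7, -119.6, 218.7]
eef_rot: [1.089, 1.281, -1.089]
wrist_force: [0.9, 0.3, -0.1]
finger_gap: 93.3
```

```bash
python3 d.py 388 312.3 80 8.9
```

```text
t 1.5 p [ 374.69 -119.58  218.72] yaw 9.27 xdir [ 0.001  0.    -1.   ] gap 93.29 F [ 0.9  0.3 -0.1] mom [-0.04 -0.18 -0.02] j [-0.59 -0.03  1.87  0.    1.3  -0.76]
[ 138.74   82.61 -424.11] [array([ 0.37,  0.  , -0.04]), array([-1.7963e+02,  6.0000e-02,  1.0000e-02])]
```

apply_moves(plan=[[[0,20,-100,0,0,0,1],[0,82,-410,0,0,0,1],[0,82,-410,0,0,0,1],[0,82,-410,0,0,0,1],[0,82,-410,0,0,0,1],[50,82,-410,0,0,0,1],[130,82,-410,0,0,0,1],[130,82,-410,0,0,0,1]]])

```text
t: 2.5
eef_pos: [391.4, 297.8, 87.2]
eef_rot: [1.093, 1.279, -1.092]
wrist_force: [-0.7, 0.4, -0.1]
finger_gap: 93.0
```

apply_moves(plan=[[[0,0,0,0,0,0,1],[0,0,0,0,0,0,1],[0,0,0,0,0,0,1]]])

```text
t: 2.88
eef_pos: [393.3, 296.2, 90.8]
eef_rot: [1.097, 1.276, -1.091]
wrist_force: [-0.1, -0.0, 0.2]
finger_gap: 93.1
```

```bash
python3 d.py 388 312.3 40 8.9 388 312.3 3 8.9; python3 - <<'E'
from meas import *
s=avg('side',2); save('s5',s['color'][240:330,240:350],6)
E
```

```text
t 2.88 p [393.34 296.19  90.77] yaw 8.86 xdir [ 0.004  0.001 -1.   ] gap 93.06 F [-0.1 -0.   0.2] mom [-0.06 -0.05 -0.04] j [ 0.42  0.28  1.85 -0.    1.01  0.26]
[ 50.78  -2.99 -16.7 ] [array([-0.04, -0.05, -0.22]), array([ 1.7996e+02, -3.5000e-01,  8.0000e-02])]
[ 87.78  -3.13 -16.66] [array([-0.04, -0.05, -0.22]), array([ 1.7996e+02, -3.5000e-01,  8.0000e-02])]meas.py:5: RuntimeWarning: All-NaN slice encountered
  s['range_z']=np.nan_to_num(np.nanmedian(z,0)); s['color']=np.mean([a['color'] for a in S],0).astype(np.uint8)
```

View pics/s5.png

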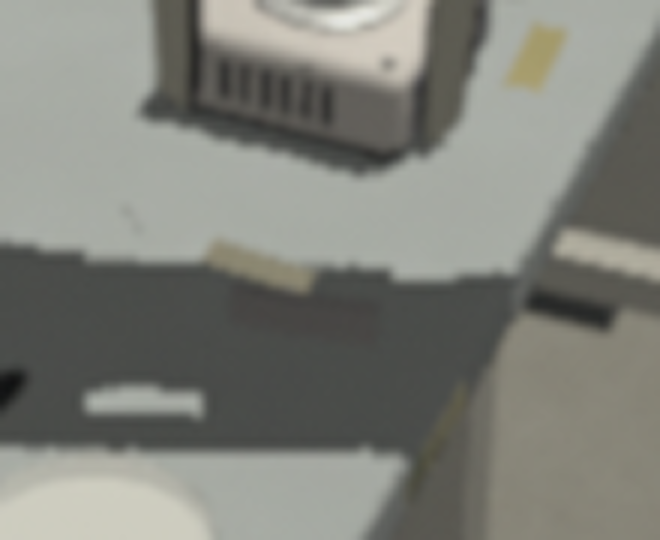

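apply_moves(plan=[[[0,-3,-16.7,0,0,-0.2,1],[40,-3,-16.7,0,0,-0.2,1],[60,-3,-16.7,0,0,-0.2,1],[60,-3,-16.7,0,0,-0.2,1],[60,-3,-16.7,0,0,-0.2,1]]])

```text
t: 3.6
eef_pos: [386.8, 313.0, 29.6]
eef_rot: [1.093, 1.281, -1.095]
wrist_force: [0.9, 0.3, 0.5]
finger_gap: 92.7
```

```bash
python3 d.py 388 312.3 3 8.9
```

```text
t 3.6 p [386.76 313.04  29.55] yaw 8.92 xdir [-0.002  0.    -1.   ] gap 92.72 F [0.9 0.3 0.5] mom [-0.08 -0.06  0.02] j [0.45 0.38 1.89 0.   0.87 0.3 ]
[26.55  1.17  0.93] [array([ 0.02, -0.03,  0.12]), array([-1.7998e+02, -2.0000e-01, -5.0000e-02])]
```

apply_moves(plan=[[[12,0.5,0.5,0,0,0,1],[25,0.5,0.5,0,0,0,1],[25.5,0.5,0.5,0,0,0,1],[25.5,0.5,0.5,0,0,0,0],[25.5,0.5,0.5,0,0,0,0],[25.5,0.5,0.5,0,0,0,0],[25.5,0.5,0.5,0,0,0,0],[25.5,0.5,0.5,0,0,0,0]]], force=20)

```text
t: 4.6
eef_pos: [386.9, 312.0, 3.4]
eef_rot: [1.092, 1.281, -1.096]
wrist_force: [-0.4, -0.3, 0.4]
finger_gap: 59.8
```

```bash
python3 d.py 388 312.3 90 8.9
```

```text
t 4.6 p [386.87 311.99   3.36] yaw 8.91 xdir [-0.003 -0.    -1.   ] gap 59.77 F [-0.4 -0.3  0.4] mom [ 0.   -0.13  0.06] j [0.45 0.42 1.91 0.   0.81 0.3 ]
[-86.64   0.91  -0.14] [array([ 0.01, -0.01,  0.17]), array([-1.7999e+02, -2.7000e-01, -1.0000e-02])]
```

apply_moves(plan=[[[-60,0,0,0,0,0,0],[-120,0,0,0,0,0,0],[-150,0,0,0,0,0.2,0],[-150,0,0,0,0,0.2,0],[-150,0,0,0,0,0.2,0]]], force=30)

```text
t: 5.22
eef_pos: [386.3, 311.5, 151.9]
eef_rot: [1.092, 1.28, -1.096]
wrist_force: [-0.3, -0.8, -1.3]
finger_gap: 59.7
```

```bash
python3 d.py 447.1 128.2 140 30.4
```

```text
t 5.22 p [386.34 311.52 151.91] yaw 8.91 xdir [-0.002 -0.001 -1.   ] gap 59.69 F [-0.3 -0.8 -1.3] mom [-0.06 -0.11 -0.06] j [0.45 0.22 1.76 0.   1.16 0.3 ]
[ 11.96  31.66 190.51] [array([-2.149e+01,  1.000e-02,  1.200e-01]), array([ 1.5851e+02,  1.7000e-01, -2.0000e-02])]
```

apply_moves(plan=[[[0,32,190.5,-21.5,0,0,0],[0,32,190.5,-21.5,0,0,0],[0,32,190.5,-21.5,0,0,0],[0,32,190.5,-21.5,0,0,0],[0,32,190.5,-21.5,0,0,0],[0,32,190.5,-21.5,0,0,0],[0,32,190.5,-21.5,0,0,0]]])

```text
t: 6.1
eef_pos: [447.6, 129.7, 152.6]
eef_rot: [0.809, 1.416, -0.809]
wrist_force: [-0.0, 0.1, -0.7]
finger_gap: 59.2
```

```bash
python3 d.py 447.1 128.2 125 30.4; python3 - <<'E'
from meas import *
s=avg('side',4); pickle.dump(s,open('side2.pkl','wb')); save('s6',s['color'][180:250,260:340],8)
s=avg('top',4); pickle.dump(s,open('top2.pkl','wb')); save('t6',s['color'][200:260,215:285],8)
E
```

```text
t 6.1 p [447.6  129.74 152.58] yaw 30.49 xdir [-0.001  0.    -1.   ] gap 59.23 F [-0.   0.1 -0.7] mom [-0.03 -0.17  0.02] j [ 0.04  0.17  1.82  0.    1.15 -0.49]
[27.58 -1.19  1.09] [array([ 0.09, -0.05,  0.06]), array([-1.7991e+02, -9.0000e-02, -8.0000e-02])]
```

View pics/s6.png

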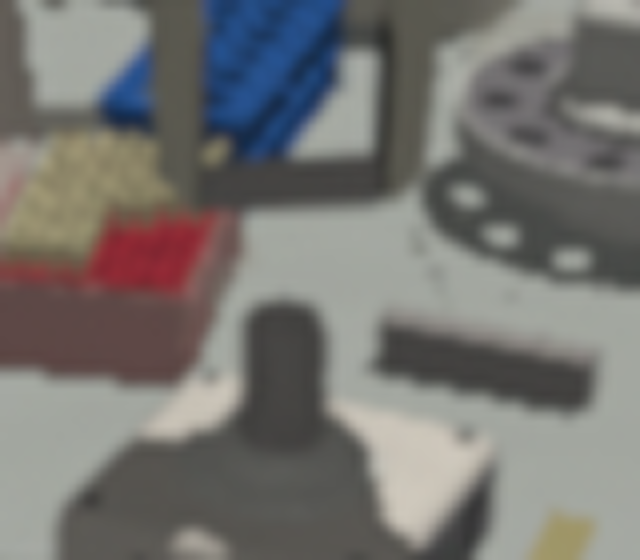

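View pics/t6.png

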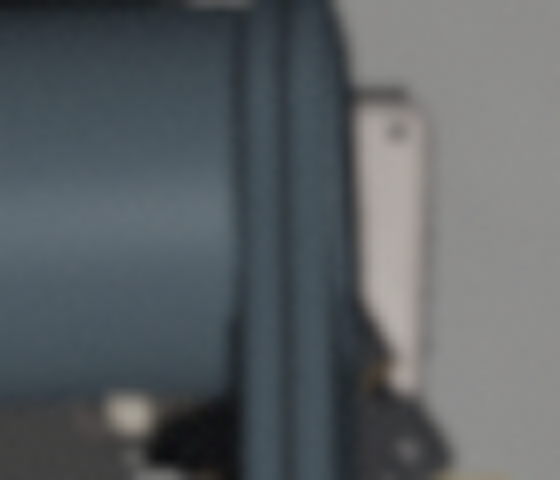

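apply_moves(plan=[[[15,-1,1,0,0,0,0],[30,-1,1,0,0,0,0],[36,-1,1,0,0,0,0],[37,-1,1,0,0,0,0],[37,-1,1,0,0,0,0]]])

```text
t: 7.12
eef_pos: [448.3, 127.4, 116.6]
eef_rot: [0.81, 1.414, -0.81]
wrist_force: [0.0, 0.5, -0.6]
finger_gap: 59.8
```

```bash
python3 d.py 447.1 128.2 112 30.4;  python3 d.py 447.1 128.2 112 30.4
```

```text
t 7.12 p [448.35 127.39 116.56] yaw 30.41 xdir [ 0.001  0.    -1.   ] gap 59.8 F [ 0.   0.5 -0.6] mom [ 0.01 -0.15  0.01] j [ 0.04  0.21  1.87  0.    1.06 -0.49]
[ 4.56 -0.67 -1.33] [array([ 0.01,  0.02, -0.04]), array([-1.7999e+02,  6.0000e-02,  3.0000e-02])]
t 7.12 p [448.35 127.39 116.56] yaw 30.41 xdir [ 0.001  0.    -1.   ] gap 59.8 F [ 0.   0.5 -0.6] mom [ 0.01 -0.15  0.01] j [ 0.04  0.21  1.87  0.    1.06 -0.49]
[ 4.56 -0.67 -1.33] [array([ 0.01,  0.02, -0.04]), array([-1.7999e+02,  6.0000e-02,  3.0000e-02])]
```

apply_moves(plan=[[[2,-0.3,-0.6,0,0,0,0],[4,-0.3,-0.6,0,0,0,0],[6,-0.3,-0.6,0,0,0,0],[8,-0.3,-0.6,0,0,0,0],[9,-0.3,-0.6,0,0,0,0]]])

```text
t: 7.75
eef_pos: [447.3, 127.7, 107.0]
eef_rot: [0.81, 1.415, -0.81]
wrist_force: [0.9, 0.4, -0.4]
finger_gap: 59.5
```

```bash
python3 d.py 447.1 128.2 112 30.4
```

```text
t 7.75 p [447.33 127.7  106.97] yaw 30.41 xdir [-0. -0. -1.] gap 59.51 F [ 0.9  0.4 -0.4] mom [-0.04 -0.09  0.02] j [ 0.04  0.22  1.89  0.    1.03 -0.49]
[-5.03  0.05 -0.55] [array([ 0.01, -0.01,  0.01]), array([-1.7999e+02, -2.0000e-02, -1.0000e-02])]
```

apply_moves(plan=[[[2,0,-0.3,0,0,0,0],[4,0,-0.3,0,0,0,0],[6,0,-0.3,0,0,0,0],[8,0,-0.3,0,0,0,0],[10,0,-0.3,0,0,0,0]]])

```text
t: 8.38
eef_pos: [447.5, 127.8, 97.1]
eef_rot: [0.81, 1.414, -0.81]
wrist_force: [1.0, -1.5, 0.7]
finger_gap: 59.6
```

```bash
python3 d.py 447.1 128.2 80.4 30.4;python3 - <<'E'
from meas import *
s=avg('side',3); save('s7',s['color'][180:250,260:340],8)
E
```

```text
t 8.38 p [447.51 127.84  97.12] yaw 30.41 xdir [ 0. -0. -1.] gap 59.56 F [ 1.  -1.5  0.7] mom [-0.29 -0.35  0.01] j [ 0.04  0.23  1.9  -0.    1.01 -0.49]
[16.72 -0.17 -0.52] [array([ 0.01,  0.02, -0.02]), array([-1.7999e+02,  3.0000e-02,  4.0000e-02])]
```

View pics/s7.png

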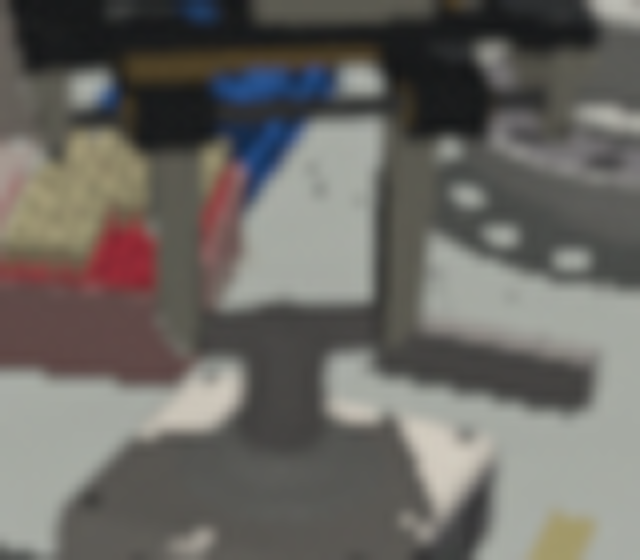

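apply_moves(plan=[[[2,0,0.2,0,0,0,0],[4,0,0.3,0,0,0,0],[6,0,0.3,0,0,0,0],[8,0,0.3,0,0,0,0],[10,0,0.3,0,0,0,0],[12,0,0.3,0,0,0,0]]])

```text
t: 9.28
eef_pos: [447.4, 127.7, 85.0]
eef_rot: [0.81, 1.415, -0.81]
wrist_force: [1.7, -1.1, -0.2]
finger_gap: 59.5
```

```bash
python3 d.py 447.1 128.2 80.4 30.4
```

```text
t 9.28 p [447.37 127.75  85.  ] yaw 30.41 xdir [-0.  0. -1.] gap 59.48 F [ 1.7 -1.1 -0.2] mom [-0.19 -0.19  0.05] j [ 0.04  0.25  1.91  0.    0.98 -0.49]
[ 4.6   0.   -0.53] [array([ 0.01, -0.01,  0.  ]), array([-1.7999e+02, -1.0000e-02, -1.0000e-02])]
```

apply_moves(plan=[[[1.5,0,0.3,0,0,0,0],[3,0,0.3,0,0,0,0],[4,0,0.3,0,0,0,0],[4.5,0,0.3,0,0,0,0],[5,0,0.3,0,0,0,0],[5.5,0,0.3,0,0,0,0]]])

```text
t: 10.02
eef_pos: [447.5, 127.5, 80.3]
eef_rot: [0.81, 1.415, -0.81]
wrist_force: [-3.9, 0.6, 10.6]
finger_gap: 59.5
```

```bash
python3 d.py 447.1 128.2 80.4 30.4
```

```text
t 10.03 p [447.51 127.52  80.28] yaw 30.42 xdir [ 0.  0. -1.] gap 59.53 F [-3.9  0.6 10.6] mom [-0.06  0.62 -0.  ] j [ 0.04  0.26  1.92  0.    0.97 -0.49]
[-0.12 -0.01 -0.79] [array([ 0.02,  0.  , -0.  ]), array([-179.98,    0.  ,    0.  ])]
```

apply_moves(plan=[[[-0.8,0,0,0,0,0,0.6],[-0.8,0,0,0,0,0,0.6],[-0.8,0,0,0,0,0,0.6],[-0.8,0,0,0,0,0,0.8],[-60,0,0,0,0,0,1],[-120,0,0,0,0,0,1],[-160,0,0,0,0,0,1]]])

```text
t: 10.9
eef_pos: [448.2, 127.5, 242.5]
eef_rot: [0.811, 1.412, -0.808]
wrist_force: [-0.1, 0.6, -1.3]
finger_gap: 92.9
```

```bash
python3 d.py 421.8 -227.5 200 88 421.8 -227.5 200 0
```

```text
t 10.9 p [448.25 127.51 242.5 ] yaw 30.41 xdir [ 0.003  0.    -1.   ] gap 92.95 F [-0.1  0.6 -1.3] mom [-0.06 -0.13 -0.02] j [ 0.04  0.09  1.69  0.    1.36 -0.49]
[  42.36 -202.62  292.72] [array([-57.59,   0.16,  -0.1 ]), array([ 1.2241e+02, -1.2000e-01, -1.8000e-01])]
[  42.36 -202.62  292.72] [array([30.41,  0.04, -0.18]), array([-1.4959e+02,  2.4000e-01,  5.0000e-02])]
```

apply_moves(plan=[[[20,-203,293,10,0,0,1],[20,-203,293,20,0,0,1],[20,-203,293,30.4,0,0,1],[20,-203,293,30.4,0,0,1],[20,-203,293,30.4,0,0,1],[42,-203,293,30.4,0,0,1],[42,-203,293,30.4,0,0,1],[42,-203,293,30.4,0,0,1]]])

```text
t: 11.9
eef_pos: [420.6, -227.5, 197.5]
eef_rot: [1.21, 1.21, -1.209]
wrist_force: [-0.3, -0.6, 0.4]
finger_gap: 93.4
```

```bash
python3 d.py 421.8 -227.5 120 0; python3 - <<'E'
from meas import *
s=avg('side',4); pickle.dump(s,open('side3.pkl','wb')); save('s8',s['color'][195:255,255:330],8)
s=avg('top',6); pickle.dump(s,open('top3.pkl','wb')); save('t8',s['color'][215:250,225:265],16)
C=cloud(s); z=C[...,2]; V,U=np.mgrid[:420,:560]
D=cloud(s); m=(U>225)&(U<270)&(V>215)&(V<255)&(z>82)&(z<99)
P=onplane(s,np.c_[U[m],V[m]].astype(float),93)[:,:2].astype(np.float32); print(cv2.minAreaRect(P),P.mean(0),cv2.fitLine(P,cv2.DIST_HUBER,0,.01,.01).ravel(),np.median(z[m]))
np.set_printoptions(linewidth=220)
print(z[222:246,232:262].round(0).astype(int))
E
```

```text
t 11.9 p [ 420.63 -227.51  197.54] yaw -0.03 xdir [-0.     0.001 -1.   ] gap 93.44 F [-0.3 -0.6  0.4] mom [-0.03 -0.09  0.01] j [-0.73  0.15  1.73  0.    1.27 -0.73]
[7.754e+01 1.210e+00 7.000e-02] [array([-0.03, -0.06,  0.03]), array([1.7997e+02, 4.0000e-02, 9.0000e-02])]
((447.3505859375, 123.83258056640625), (59.31415939331055, 21.28838539123535), 26.49509620666504) [445.1126  127.20715] [  0.8558822   0.5171707 445.20966   127.73664  ] 92.45578443835575
[[ 46  48  51  48  48  48  46  48  51  51  51  52  51  53  52  49  49  52  50  50  48  46  47  47  47  48  48  50  48  46]
 [ 47  48  49  48  47  48  46  53  51  52  53  53  54  51  54  52  52  53  52  52  51  50  47  49  46  49  47  46  48  47]
 [ 46  49  47  48  50  50  53  92  92  52  52  54  51  52  52  53  52  53  52  52  54  52  50  47  47  48  49  48  49  48]
 [ 48  48  46  48  48  50  93  93  93  94  53  62  61  61  62  62  53  55  53  53  54  51  53  51  49  49  47  49  50  48]
 [ 52  49  48  48  49  51  90  93  93  92  84  61  61  62  60  61  62  60  62  55  54  53  51  50  52  46  47  48  46  48]
 [ 48  49  48  51  53  
[... 1614 characters left out ...]
 61  61  60  60  62  91  92  93  92  92  58  53  54  52  52  50  48  48  49  47  47]
 [ 47  49  47  51  53  53  53  55  52  60  62  62  60  62  61  93  94  93  93  85  53  51  54  53  49  49  46  48  46  46]
 [ 49  49  47  47  50  51  51  52  54  54  53  51  61  61  60  58  92  93  94  92  52  53  50  49  47  47  48  47  46  50]
 [ 45  49  46  45  47  51  51  53  51  52  55  53  52  53  51  53  90  94  93  82  52  52  51  47  48  47  48  49  45  47]
 [ 45  47  48  45  47  49  51  52  52  54  53  52  53  53  51  51  50  93  52  51  49  51  49  47  48  48  48  48  48  47]
 [ 49  49  47  48  49  46  49  47  50  50  51  52  53  52  52  54  52  51  52  52  48  46  48  49  47  49  50  48  48  48]]
```

View pics/t8.png

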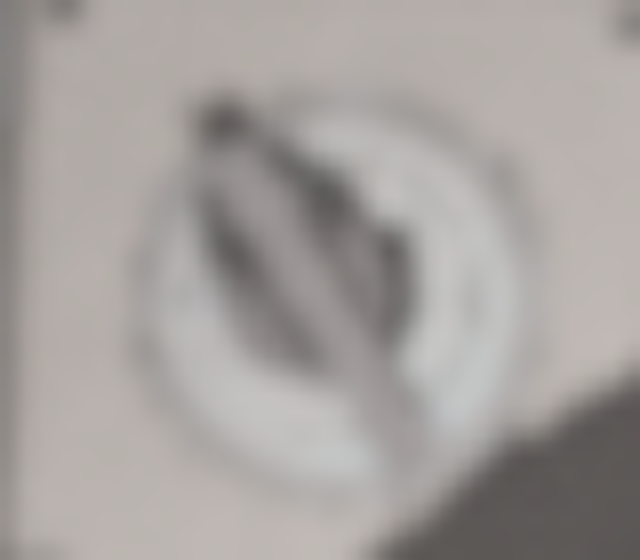

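View pics/s8.png

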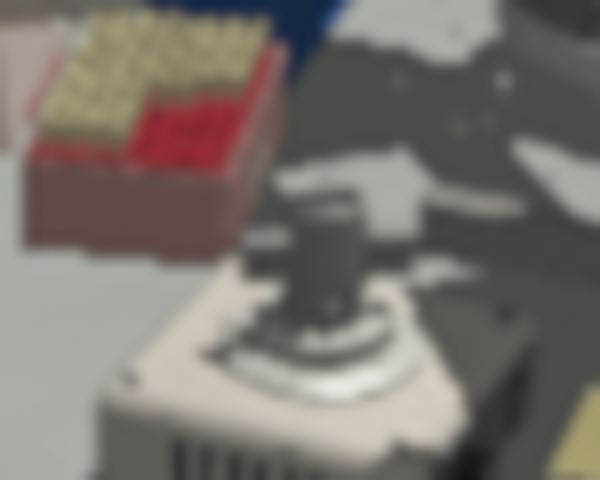

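```bash
python3 - <<'E'
from meas import *
s=pickle.load(open('top3.pkl','rb'))
z=cloud(s)[...,2]; V,U=np.mgrid[:420,:560]
m=(U>225)&(U<270)&(V>215)&(V<255)&(z>88)&(z<98)
P=onplane(s,np.c_[U[m],V[m]].astype(float),93)[:,:2]
a=np.radians(30.4);c=np.array([447.1,128.2])
for _ in range(4):
    n=np.array([-np.sin(a),np.cos(a)]); q=P-c; k=abs(q@n)<7
    Q=P[k].astype(np.float32); f=cv2.fitLine(Q,cv2.DIST_L2,0,.01,.01).ravel(); a=np.arctan2(f[1],f[0]); 
    u=[np.cos(a),np.sin(a)]; t=(Q-c)@u; print(np.degrees(a),Q.mean(0),len(Q),t.min(),t.max(),(Q.mean(0)-c)@[-np.sin(a),np.cos(a)]); c=Q.mean(0)
print(cv2.minAreaRect(Q))
# rotor axis/yaw: before (top1)
s=pickle.load(open('top1.pkl','rb')); z=cloud(s)[...,2]
m=(U>355)&(U<400)&(V>220)&(V<265)&(z>86)&(z<110)
P=onplane(s,np.c_[U[m],V[m]].astype(float),92)[:,:2].astype(np.float32); print(cv2.minAreaRect(P),P.mean(0))
g=cv2.cvtColor(s['color'],cv2.COLOR_RGB2GRAY)[205:280,335:410]
# holes
b=cv2.threshold(g,75,255,cv2.THRESH_BINARY_INV)[1]
n,l,st,ce=cv2.connectedComponentsWithStats(b)
H=[]
for i in range(1,n):
    if 4<st[i,4]<40:
        w=onplane(s,[ce[i]+[335,205]],46)[0]; d=w[:2]-[421.8,-228]; print(st[i,4],np.hypot(*d).round(1),np.degrees(np.arctan2(d[1],d[0])).round(1))
E
```

```text
30.744541 [445.10907 128.11482] 87 -31.113957095570743 27.995812046066373 0.9445795029904034
30.537811 [445.1767  128.25716] 86 -29.370995 29.75437 0.08822969
30.537811 [445.1767  128.25716] 86 -29.501562 29.623802 0.0
30.537811 [445.1767  128.25716] 86 -29.501562 29.623802 0.0
((445.0752258300781, 128.5563507080078), (59.103084564208984, 10.425833702087402), 30.830087661743164)
((421.4530029296875, -227.20802307128906), (40.2321662902832, 55.95098876953125), 88.6346435546875) [ 421.61487 -227.86656]
15 61.1 16.9
15 61.4 -19.5
16 63.4 -54.7
14 60.4 53.6
13 60.6 90.9
16 61.6 127.7
14 61.9 163.6
11 61.4 -159.3
```

```bash
python3 - <<'E'
from meas import *
s=pickle.load(open('top1.pkl','rb'))
g=cv2.cvtColor(s['color'],cv2.COLOR_RGB2GRAY)
np.set_printoptions(linewidth=220)
print(g[230:254,366:394])
z=cloud(s)[...,2]; print(z[228:254:3,360:396].round(0).astype(int))
# line subpixel: darkest col in 376..383
L=[]
for v in list(range(233,238))+list(range(245,251)):
    w=200-g[v,376:384].astype(float); w=np.clip(w-np.sort(w)[3],0,None); L.append(((w*np.arange(376,384)).sum()/w.sum(),v))
print(onplane(s,L,92)[:,:2].round(1).tolist())
# centre dot
print(onplane(s,[(335+357/8-.5,205+293/8-.5)],92))
# disc outer contour
m=((z>36)&(z<110)).astype(np.uint8); m[:, :335]=0;m[:,410:]=0;m[:205]=0;m[280:]=0
cn=max(cv2.findContours(m,0,cv2.CHAIN_APPROX_NONE)[0],key=len).reshape(-1,2)
P=onplane(s,cn,46)[:,:2]
P=P[P[:,1]<-228.5+0]  # far side only
A=np.c_[2*P,np.ones(len(P))]; x=np.linalg.lstsq(A,(P**2).sum(1),rcond=None)[0]; print(x[:2],np.sqrt(x[2]+x[0]**2+x[1]**2))
E
```

```text
[[ 63  66  72  75  77  79  86  90  93  94  95  94  92  93 110 135 151 150 139 129 122 119 117 114 107  94  80  74]
 [ 74  75  75  74  74  87 106 120 126 128 128 125 116 116 128 141 149 150 146 141 134 126 121 116 113 105  97  92]
 [ 90  79  75  71  75 100 130 150 159 163 163 158 146 139 152 163 166 165 164 159 151 144 134 122 117 113 110 109]
 [107  83  74  67  78 108 143 164 175 178 180 176 163 152 163 176 180 178 175 170 163 160 151 133 120 116 115 115]
 [127  90  74  68  77 110 145 169 179 183 185 181 169 157 165 179 184 182 179 173 168 170 165 146 128 118 117 116]
 [147 105  77  67  76 109 144 168 180 184 185 182 172 161 167 180 184 183 180 174 169 175 175 161 138 121 117 117]
 [162 118  80  67  75 108 144 169 181 184 185 182 175 167 170 180 185 184 181 175 170 178 182 172 148 126 117 116]
 [165 122  80  68  75 107 143 169 181 185 184 179 173 167 170 178 183 184 182 177 171 178 184 178 156 132 119 117]
 [166 121  80  68  75 106 143 169 182 185 179 171 161 157 160 167 174 181 182 177 172 178 185 182 165 139 121 117]
 [164 120  80  68  75 105 143 169 182 182 173 159 147 141 143 152
[... 2242 characters left out ...]
50 52 72 89 91 93 92 94 93 94 91 93 95 94 90 91 93 91 89 52 52 50 53 45 45 45 44 45]
 [43 46 50 53 52 52 53 50 52 53 70 85 88 90 91 92 91 92 92 93 92 94 92 93 93 91 90 53 52 54 51 45 45 44 44 43]
 [46 44 45 44 51 52 52 53 51 55 68 82 89 91 92 93 92 92 92 95 92 91 92 92 92 93 91 54 52 52 45 43 45 44 45 44]
 [44 43 44 44 45 44 50 53 52 52 52 63 80 88 89 89 89 90 90 89 90 89 88 90 89 87 51 45 43 45 44 44  0  2  1 32]]
[[443.9, -229.1], [441.2, -229.4], [438.6, -229.4], [435.9, -229.5], [433.3, -229.3], [412.1, -228.9], [409.5, -229.1], [406.8, -229.3], [404.2, -229.4], [401.5, -229.2], [398.9, -229.2]]
[[ 422.35292606 -228.84379615   92.        ]]
[ 421.1264961  -230.42398984] 78.12286542056007
```

apply_moves(plan=[[[40,1,1.6,0,0,0,1],[80,1,1.6,0,0,0,1],[100,1,1.6,0,0,0,1],[100,1,1.6,0,0,0,1],[100,1,1.6,0,0,0,1]]])

```text
t: 13.02
eef_pos: [422.4, -230.0, 98.5]
eef_rot: [1.209, 1.208, -1.209]
wrist_force: [0.2, -0.5, -0.5]
finger_gap: 92.8
```

```bash
python3 d.py 422 -229.2 60 0;python3 - <<'E'
from meas import *
s=avg('side',2); save('s9',s['color'][150:220,290:400],7)
E
```

```text
t 13.03 p [ 422.41 -230.04   98.53] yaw 0.01 xdir [ 0.001 -0.001 -1.   ] gap 92.78 F [ 0.2 -0.5 -0.5] mom [-0.03 -0.07 -0.02] j [-0.73  0.26  1.86  0.    1.02 -0.73]
[38.53 -0.45 -0.87] [array([ 0.01,  0.05, -0.06]), array([-1.7999e+02,  9.0000e-02,  8.0000e-02])]meas.py:5: RuntimeWarning: All-NaN slice encountered
  s['range_z']=np.nan_to_num(np.nanmedian(z,0)); s['color']=np.mean([a['color'] for a in S],0).astype(np.uint8)
```

View pics/s9.png

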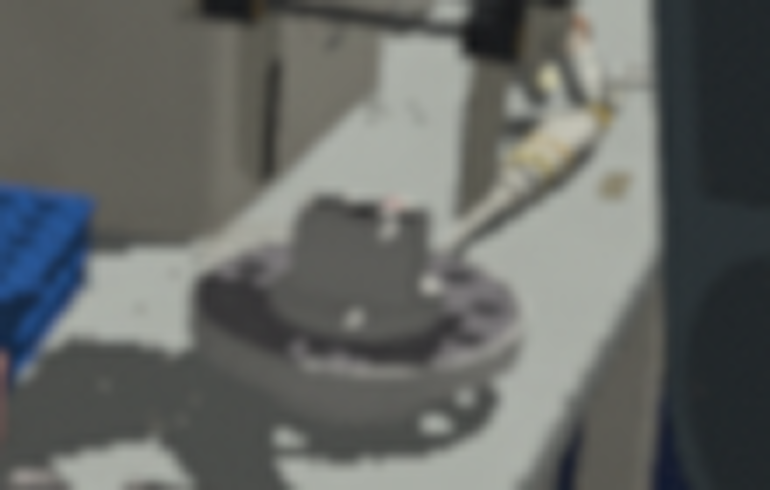

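apply_moves(plan=[[[20,-0.2,-0.5,0,0,0,1],[37,-0.2,-0.5,0,0,0,1],[40,-0.2,-0.5,0,0,0,1],[40,-0.2,-0.5,0,0,0,0.1],[40,-0.2,-0.5,0,0,0,0.1],[40,-0.2,-0.5,0,0,0,0.1],[40,-0.2,-0.5,0,0,0,0.1],[40,-0.2,-0.5,0,0,0,0.1]]], force=20)

```text
t: 14.12
eef_pos: [421.7, -229.2, 58.0]
eef_rot: [1.209, 1.209, -1.209]
wrist_force: [-1.8, 1.0, 3.8]
finger_gap: 60.2
```

apply_moves(plan=[[[0,0,0,0,0,0,0.1],[0,0,0,0,0,0,0.1],[-40,0,0,0,0,0,0.1],[-90,0,0,0,0,0,0.1],[-120,0,0,0,0,0,0.1],[-125,0,0,0,0,0,0.1],[-125,0,0,0,0,0,0.1]]], force=60)

```text
t: 15.0
eef_pos: [421.0, -228.5, 181.4]
eef_rot: [1.209, 1.211, -1.209]
wrist_force: [-0.1, 0.0, -2.9]
finger_gap: 59.6
```

```bash
python3 d.py 447.8 128 185 30.5;python3 - <<'E'
from meas import *
s=avg('side',2); save('s10',s['color'][110:220,280:400],6)
E
```

```text
t 15.0 p [ 421.01 -228.53  181.37] yaw 0.01 xdir [-0.001  0.001 -1.   ] gap 59.62 F [-0.1  0.  -2.9] mom [-0.03 -0.04 -0.04] j [-0.73  0.16  1.75  0.    1.23 -0.73]
[  -3.19   26.85 -356.53] [array([-30.49,  -0.1 ,   0.06]), array([1.4951e+02, 8.0000e-02, 1.3000e-01])]meas.py:5: RuntimeWarning: All-NaN slice encountered
  s['range_z']=np.nan_to_num(np.nanmedian(z,0)); s['color']=np.mean([a['color'] for a in S],0).astype(np.uint8)
```

View pics/s10.png

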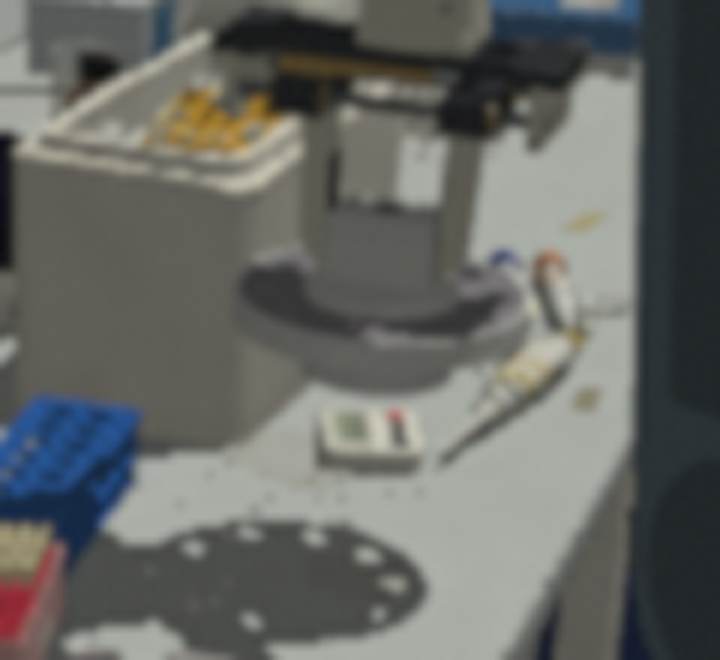

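apply_moves(plan=[[[-20,27,-357,-10,0,0,0.1],[-20,27,-357,-20,0,0,0.1],[-20,27,-357,-30.5,0,0,0.1],[-20,27,-357,-30.5,0,0,0.1],[-20,27,-357,-30.5,0,0,0.1],[-20,27,-357,-30.5,0,0,0.1],[-20,27,-357,-30.5,0,0,0.1],[-15,27,-357,-30.5,0,0,0.1]]])

```text
t: 16.1
eef_pos: [448.1, 127.6, 196.5]
eef_rot: [0.807, 1.417, -0.809]
wrist_force: [-0.5, -0.5, -3.3]
finger_gap: 59.5
```

apply_moves(plan=[[[0,0,0,0,0,0,0.1],[0,0,0,0,0,0,0.1]]])

```text
t: 16.35
eef_pos: [448.5, 126.7, 197.3]
eef_rot: [0.81, 1.415, -0.811]
wrist_force: [-0.6, 0.1, -3.5]
finger_gap: 59.7
```

```bash
for i in 1 2 3 4; do python3 -c "
from h import *
snapshot('top');print(r.observe()['eef_pos'].round(1))"; done;  python3 d.py 447.8 128 185 30.5
```

```text
[448.7 126.9 197.5]
[448.7 127.  197.7]
[448.7 127.2 197.7]
[448.7 127.4 197.8]
t 16.55 p [448.73 127.37 197.79] yaw 30.44 xdir [ 0.  0. -1.] gap 60.08 F [ 0.4 -0.5 -3.8] mom [-0.04 -0.11  0.02] j [ 0.04  0.12  1.76  0.    1.26 -0.49]
[12.79 -0.49 -1.02] [array([-0.06,  0.01, -0.02]), array([ 1.7994e+02, -3.0000e-02, -1.0000e-02])]
```

apply_moves(plan=[[[12,-0.4,-0.8,0,0,0,0.1],[24,-0.4,-0.8,0,0,0,0.1],[30,-0.4,-0.8,0,0,0,0.1],[30,-0.4,-0.8,0,0,0,0.1],[30,-0.4,-0.8,0,0,0,0.1]]])

```text
t: 17.18
eef_pos: [448.0, 128.5, 167.8]
eef_rot: [0.809, 1.415, -0.808]
wrist_force: [0.2, -0.3, -3.6]
finger_gap: 59.8
```

```bash
python3 d.py 447.8 128 167 30.5;python3 - <<'E'
from meas import *
s=avg('side',3); save('s11',s['color'][140:250,230:350],6)
print(r.observe()['eef_pos'])
E
```

```text
t 17.18 p [448.02 128.46 167.82] yaw 30.52 xdir [ 0.  0. -1.] gap 59.81 F [ 0.2 -0.3 -3.6] mom [-0.05 -0.11 -0.02] j [ 0.04  0.15  1.8   0.    1.19 -0.49]
[ 0.82 -0.43  0.28] [array([ 0.02,  0.01, -0.02]), array([-1.7998e+02,  3.0000e-02,  2.0000e-02])]
[448.1072208  128.45455563 168.01785201]
```

View pics/s11.png

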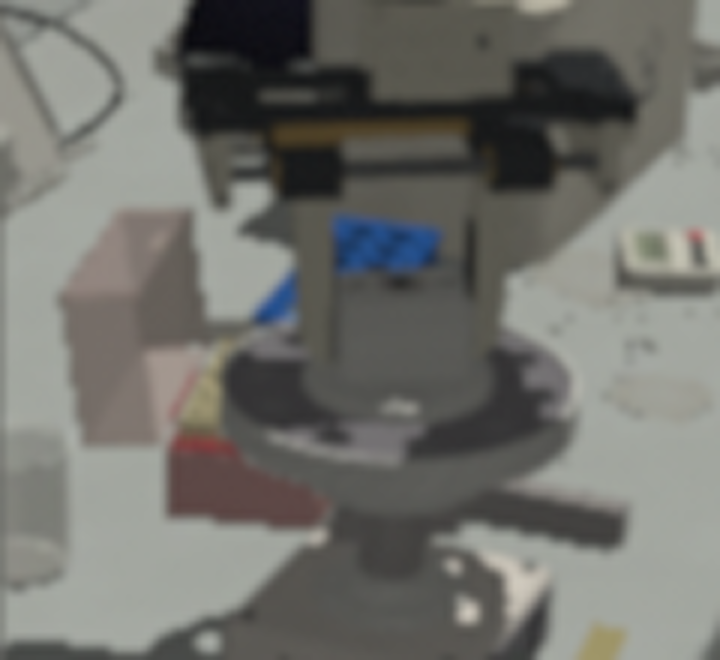

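apply_moves(plan=[[[2,-0.2,0.2,0,0,0,0.1],[4,-0.2,0.2,0,0,0,0.1],[6,-0.2,0.2,0,0,0,0.1],[8,-0.2,0.2,0,0,0,0.1]]])

```text
t: 17.82
eef_pos: [447.7, 128.1, 159.5]
eef_rot: [0.809, 1.415, -0.809]
wrist_force: [-0.3, -0.6, -3.8]
finger_gap: 60.0
```

```bash
python3 d.py 447.8 128 155 30.5
```

```text
t 17.82 p [447.69 128.13 159.46] yaw 30.51 xdir [-0.  0. -1.] gap 60.01 F [-0.3 -0.6 -3.8] mom [-0.05 -0.1   0.02] j [ 0.04  0.16  1.82  0.    1.17 -0.49]
[4.46 0.03 0.17] [array([ 0.01, -0.01,  0.01]), array([-1.7999e+02, -1.0000e-02, -1.0000e-02])]
```

On the spindle with no contact force so far. Next I'll go down over the key.

apply_moves(plan=[[[2,0,0,0,0,0,0.1],[4,0,0,0,0,0,0.1],[6,0,0,0,0,0,0.1],[8,0,0,0,0,0,0.1]]])

```text
t: 18.32
eef_pos: [447.7, 128.1, 151.5]
eef_rot: [0.809, 1.415, -0.809]
wrist_force: [0.4, 0.2, -2.9]
finger_gap: 59.4
```

```bash
python3 d.py 447.8 128 150 30.5
```

```text
t 18.32 p [447.74 128.15 151.53] yaw 30.51 xdir [ 0.  0. -1.] gap 59.39 F [ 0.4  0.2 -2.9] mom [-0.07 -0.11  0.  ] j [ 0.04  0.17  1.83  0.    1.15 -0.49]
[ 1.53 -0.02  0.16] [array([ 0.01, -0.  , -0.  ]), array([-179.99,    0.  ,   -0.  ])]
```

apply_moves(plan=[[[1,0,0,0,0,0,0.1],[2,0,0,0,0,0,0.1],[3,0,0,0,0,0,0.1],[4,0,0,0,0,0,0.1]]])

```text
t: 18.82
eef_pos: [447.8, 128.1, 147.6]
eef_rot: [0.809, 1.415, -0.809]
wrist_force: [0.3, -0.4, -3.2]
finger_gap: 59.4
```

```bash
python3 d.py 447.8 128 145 30.5
```

```text
t 18.82 p [447.77 128.12 147.63] yaw 30.51 xdir [ 0. -0. -1.] gap 59.44 F [ 0.3 -0.4 -3.2] mom [-0.1  -0.15 -0.02] j [ 0.04  0.17  1.83 -0.    1.14 -0.49]
[ 2.63 -0.03  0.12] [array([ 0.01,  0.  , -0.01]), array([-1.7999e+02,  1.0000e-02,  1.0000e-02])]
```

apply_moves(plan=[[[2,0,0,0,0,0,0.1],[4,0,0,0,0,0,0.1],[6,0,0,0,0,0,0.1],[8,0,0,0,0,0,0.1],[10,0,0,0,0,0,0.1],[12,0,0,0,0,0,0.1],[14,0,0,0,0,0,0.1]]])

```text
t: 19.7
eef_pos: [447.7, 128.1, 133.5]
eef_rot: [0.809, 1.415, -0.809]
wrist_force: [0.3, 0.8, -3.5]
finger_gap: 59.7
```

```bash
python3 d.py 447.8 128 120 30.5
```

```text
t 19.7 p [447.73 128.11 133.52] yaw 30.51 xdir [-0. -0. -1.] gap 59.71 F [ 0.3  0.8 -3.5] mom [-0.01 -0.16 -0.02] j [ 0.04  0.19  1.85 -0.    1.1  -0.49]
[1.352e+01 1.000e-02 1.300e-01] [array([0.01, 0.  , 0.  ]), array([-179.99,   -0.  ,    0.  ])]
```

apply_moves(plan=[[[2,0,0,0,0,0,0.1],[4,0,0,0,0,0,0.1],[6,0,0,0,0,0,0.1],[8,0,0,0,0,0,0.1],[10,0,0,0,0,0,0.1],[11,0,0,0,0,0,0.1],[12,0,0,0,0,0,0.1]]])

```text
t: 20.58
eef_pos: [447.5, 128.0, 121.2]
eef_rot: [0.808, 1.416, -0.809]
wrist_force: [1.2, 0.3, -2.9]
finger_gap: 59.5
```

```bash
python3 d.py 447.8 128 120 30.5
```

```text
t 20.57 p [447.51 127.98 121.19] yaw 30.52 xdir [-0.001 -0.    -1.   ] gap 59.52 F [ 1.2  0.3 -2.9] mom [-0.06 -0.32  0.03] j [ 0.04  0.2   1.87 -0.    1.07 -0.49]
[1.19 0.26 0.13] [array([ 0.02, -0.01,  0.05]), array([-1.7998e+02, -8.0000e-02, -1.0000e-02])]
```

apply_moves(plan=[[[1,0,0,0,0,0,0.1],[1.5,0,0,0,0,0,0.1],[2,0,0,0,0,0,0.1],[2.5,0,0,0,0,0,0.1]]])

```text
t: 21.08
eef_pos: [447.6, 128.0, 120.0]
eef_rot: [0.808, 1.415, -0.809]
wrist_force: [-4.3, -1.2, 10.4]
finger_gap: 59.7
```

```bash
python3 d.py 447.8 128 120 30.5
```

```text
t 21.07 p [447.58 128.04 120.01] yaw 30.51 xdir [ 0. -0. -1.] gap 59.7 F [-4.3 -1.2 10.4] mom [-0.25  0.63 -0.03] j [ 0.04  0.2   1.87 -0.    1.07 -0.49]
[0.01 0.17 0.15] [array([0.01, 0.01, 0.01]), array([-1.7999e+02, -1.0000e-02,  2.0000e-02])]
```

apply_moves(plan=[[[1,0,0,0,0,0,0.1],[1.5,0,0,0,0,0,0.1],[1.5,0,0,0,0,0,0.1],[1.5,0,0,0,0,0,0.1]]])

```text
t: 21.58
eef_pos: [447.6, 128.0, 120.0]
eef_rot: [0.808, 1.414, -0.808]
wrist_force: [-7.2, -2.7, 20.6]
finger_gap: 59.8
```

```bash
python3 d.py 447.8 128 120 30.5
```

```text
t 21.57 p [447.56 128.03 119.97] yaw 30.53 xdir [ 0.001 -0.    -1.   ] gap 59.83 F [-7.2 -2.7 20.6] mom [-0.42  1.47  0.  ] j [ 0.04  0.2   1.87 -0.    1.07 -0.49]
[-0.03  0.19  0.15] [array([ 0.03,  0.04, -0.03]), array([-1.7997e+02,  4.0000e-02,  7.0000e-02])]
```

Hard stop, home height. I'll release and back off.

apply_moves(plan=[[[-3,0,0,0,0,0,0.1],[-3,0,0,0,0,0,0.7],[-3,0,0,0,0,0,0.7],[-3,0,0,0,0,0,0.7],[-3,0,0,0,0,0,0.8],[-3,0,0,0,0,0,0.8]]], force=20)

```text
t: 22.32
eef_pos: [447.7, 128.1, 120.6]
eef_rot: [0.809, 1.415, -0.809]
wrist_force: [1.1, 0.5, 0.4]
finger_gap: 83.8
```

apply_moves(plan=[[[-50,0,0,0,0,0,0.8],[-110,0,0,0,0,0,0.8],[-120,-50,50,0,0,0,0.8],[-120,-110,100,0,0,0,0.8],[-120,-150,150,0,0,0,0.8],[-120,-150,250,0,0,0,0.8],[-120,-150,250,0,0,0,0.8],[-120,-150,250,0,0,0,0.8]]])

```text
t: 23.32
eef_pos: [446.2, -167.0, 240.1]
eef_rot: [0.812, 1.414, -0.813]
wrist_force: [-0.4, 1.2, -0.1]
finger_gap: 83.6
```

```bash
python3 d.py; python3 - <<'E'
from meas import *
s=avg('side',5); save('s12',s['color'][150:260,230:350],6); b=s
s=avg('top',6); save('t12',s['color'][195:270,205:285],8)
save('t13',s['color'],1.4)
z=cloud(s)[...,2];V,U=np.mgrid[:420,:560]
m=(U>205)&(U<285)&(V>195)&(V<270)&(z>145)&(z<165)
P=onplane(s,np.c_[U[m],V[m]].astype(float),154)[:,:2].astype(np.float32); print('block',np.median(z[m]),cv2.minAreaRect(P))
m=(U>205)&(U<285)&(V>195)&(V<270)&(z>100)&(z<112)
X=cloud(s)[m]; A=np.c_[X[:,:2]-X[:,:2].mean(0),np.ones(len(X))]; c=np.linalg.lstsq(A,X[:,2],rcond=None)[0]; print('disc top z (expect 108)',c, X[:,:2].mean(0),len(X))
P=onplane(s,np.c_[U[m],V[m]].astype(float),108)[:,:2].astype(np.float32);print(cv2.minEnclosingCircle(P))
E
```

```text
t 23.32 p [ 446.25 -167.04  240.1 ] yaw 30.25 xdir [-0.    -0.001 -1.   ] gap 83.63 F [-0.4  1.2 -0.1] mom [-0.07 -0.12  0.  ] j [-0.59  0.11  1.67 -0.    1.36 -1.12]
block 153.22860269112482 ((446.0180969238281, 128.0452117919922), (59.597286224365234, 43.847591400146484), 30.586009979248047)
disc top z (expect 108) [-3.27938474e-04 -6.24476095e-04  1.05986631e+02] [446.17469206 128.31266205] 1876
((445.9976501464844, 128.6141815185547), 80.68817901611328)
```

View pics/s12.png

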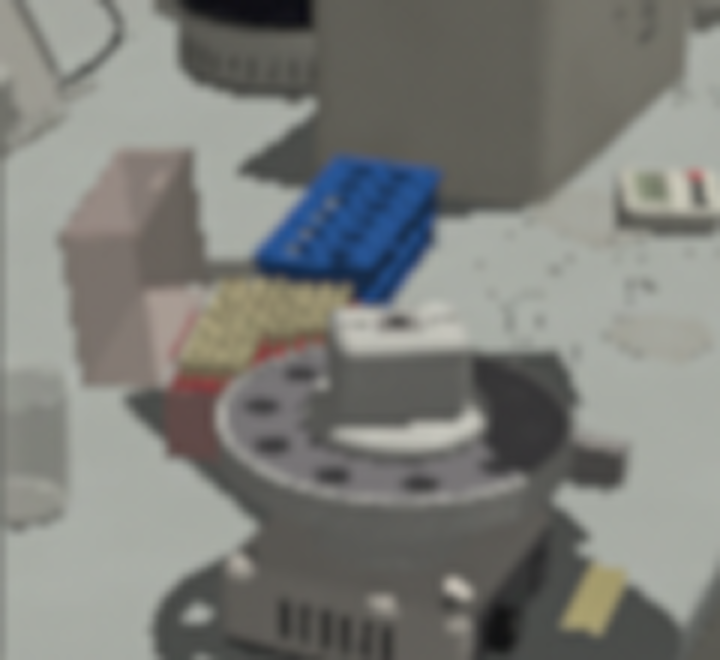

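View pics/t13.png

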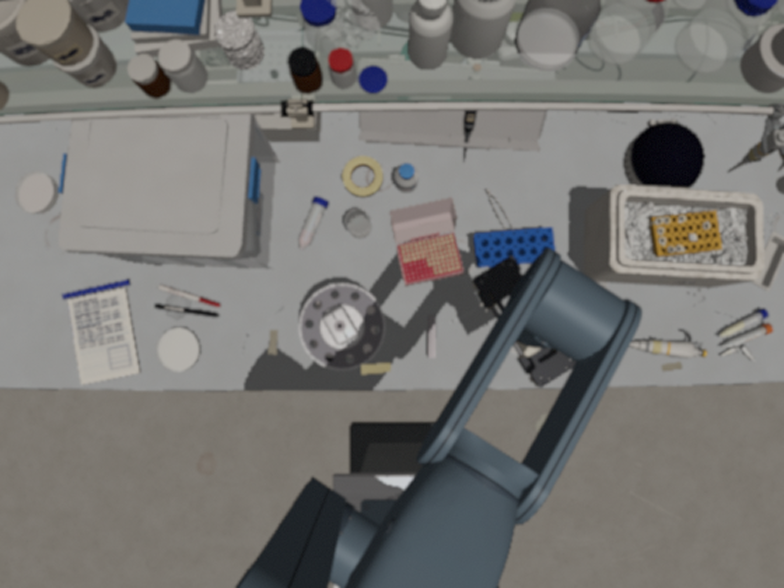

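The side crop shows the rotor sitting level on the drive, with the disc centred near (395,430). The top view shows it centred at (341,326), and the beaker (357,222), timer (~602,317, now under the arm in this view but clear in the side crop at (670,200)) and dish (178,348) are where they were.

apply_moves(plan=[[[0,0,0,0,0,0,0.8],[0,0,0,0,0,0,0.8],[0,0,0,0,0,0,0.8]]])

```text
t: 24.25
eef_pos: [445.4, -163.4, 240.6]
eef_rot: [0.809, 1.415, -0.809]
wrist_force: [0.1, -0.6, 0.2]
finger_gap: 84.0
```

```bash
python3 -c "
from h import *
print(r.observe()['qvel'].round(3)); print(r.sign_off())"
```

```text
[-0.001  0.001 -0.    -0.001 -0.001  0.001]
the job is handed in; nothing more can be done
None
```

The rotor is mounted on the drive with the key in the slot, and the job was handed in at about 24 s; hand-in gives no verdict.

**Key:** I gripped the 60 mm key by its ends and lowered it into the slot, which measured about 30.5° from the box's x axis. It met the floor at the expected height. The camera then showed it flat, with its top at 93 mm all along and its centre about 2 mm from the spindle axis, inside the 5 mm limit.

**Rotor:** I turned the rotor to the same angle and lowered it over the spindle and key with almost no side force. Then I pushed it to a hard stop at home height, with about 24 N of downward push.

**Final checks:**
- **Tilt:** under 0.001 rad.
- **Keyways:** the block lies at 30.6° against 30.5° for the key.
- **Centring:** the rotor measured about 1 mm from the spindle axis.
- **Other things:** the beaker, timer and dish looked unmoved in the pictures; I did not measure them.
- **Arm:** clear of everything and still.

**Disagreements:** camera and arm positions differed by 1 to 2 mm, within the stated calibration. The camera's disc height read 106 mm against an expected 108. It also read 2 mm low on that disc while the rotor was still on the bench, so I put this down to the camera and relied on the stop height of 120.0 mm felt by the arm.

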